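Trial-fit a taper arbor in a board-drill spindle and drift it loose

TASK

Trial-fit the taper arbor: take it from its stand, push it fully home in the spindle socket with a twist and without forcing it, and let go so that it sticks by itself. Then push the drift (the long steel wedge) thin end first into the spindle's cross slot from the robot's side, under the arbor, and drive it on until the arbor is lifted loose; do not pull the arbor by hand or ram the wedge. Leave the arbor standing loose and upright on the drift in the slot, hands off, and do not disturb the things around.

Things in the scene. Friction and masses are not known exactly. Their poses are not given: they have to be found in the camera images.
- spindle: Fixed drill spindle, nose up, in a square aluminium block 64 x 64 x 78 mm on a dark foot plate 100 x 100 x 8 mm. Origin: centre of the underside; z up. A cross slot 18 mm wide runs right through the block along its x axis, from 26 to 52 mm height; its -x end faces the robot. On top a steel nose plate, 56 x 56 mm, with a 29 mm round mouth; in it four spring jaws form the taper socket.
- nose (a joint): How far the sprung nose (plate and jaws) is pressed down into the block, m: 0 at rest, 6 N per mm, 0.0032 under 19 N. Pressed more than 3.2 mm, the arbor is being forced.
- spindle_seat (a point): Centre of the mouth, in the nose plate's top face, 88 mm up at rest. Home: arbor's flange on this face. The jaws grip from 7.5 mm above home. Pushed straight at the 19 N limit the arbor sticks about 2 mm short; turned to and fro while pushed (0.35 rad or more per 0.6 mm) it goes home under 10 to 15 N. There it holds itself (20 N or more to pull out) but may creep up 1 mm.
- slot_floor (a point): Point on the floor of the cross slot, on the socket's axis, 26 mm above the bench; axes as the spindle's (x along the slot, away from the robot).
- arbor: Loose steel taper arbor, about 0.25 kg, upright in its stand. Origin: centre of the underside of its round flange (38 mm across, 6 mm thick); z up. Grip its square head, 22 x 22 mm, sides along x and y, 6 to 34 mm above the origin. Below: taper shank (25 to 20 mm across), a 12 mm round-ended tang ending 55 mm below the origin; when home its end is 7 mm above the slot floor.
- stand: Fixed black plastic block 66 x 66 x 62 mm with one upright round hole of 27.5 mm; the arbor stands in it, flange on the block's top. Origin: centre of the underside.
- drift: Loose flat steel wedge, 150 mm long, 12 mm thick (y), about 0.16 kg, lying on the bench on its straight bottom edge. Origin: middle of the bottom edge; x points to the thin end, z up. 5 mm high at the thin end (x = +75 mm), rising evenly to 17 mm at x = +15 mm, then 17 mm high to the tail at x = -75 mm. A grip lug on top of the tail reaches 34 mm above the bottom edge.
- drift_lug (a point): Middle of the drift's grip lug (24 mm long, 12 mm thick in y), at x = -62 mm, 22 mm above the bottom edge: grip here from above, across the thickness. Axes as the drift's.
- drift_tip (a point): Bottom of the drift's thin end, at x = +75 mm. With the bottom edge on the slot floor the wedge meets the tang of a home arbor when this point is 10 mm past the socket's axis; 50 mm past it has lifted the arbor 8 mm (loose), 60 mm past 10 mm, the most. Driving takes about 10 to 18 N.
- heatsink: Bystander: loose finned aluminium heat sink, 44 x 44 x 23 mm. Leave alone. Origin: centre of the underside.
- flux_bottle: Bystander: loose small bottle, 38 mm across, 75 mm high. Leave alone. Origin: centre of the underside.
- screwdriver: Bystander: loose screwdriver, 170 mm long, lying. Leave alone.
Things that resemble listed ones, but are neither listed nor needed, are in the scene too. What is meant by the drift is not orange, and is the larger of those in its own colour.

How it is judged:
By the outcome, as a careful person would: the job done as asked, in the order asked, and still so for the second after the job is handed in, with the robot touching nothing.
It also fails if it takes over 72 s, if anything falls off the work surface, if the arm or the gripper's body presses on something with over 40 N, if the wrist force passes 120 N, or if a joint passes its speed limit or range.

ROBOT

A 7-joint arm with a two-finger parallel gripper is mounted at the origin on the work surface. World frame = base frame: x ahead of the robot, y to its left, z up, the work surface at z = 0. Lengths are in m, angles in rad, forces in N, time in s.
With the tool pointing down it reaches from about 0.35 to 0.9 m from the base axis. Payload 19.9 kg.
Tool frame: the origin (TCP) lies on the centre line of the jaws, within the pads' length; the fingertips stand 8 mm ahead of it and the grasp point (between the pads) lies 11 mm behind it; z points along the fingers, y is the line along which they close (so a half turn about z gives the same grasp; the last joint's range is limited). The gripper opens to 94 mm and grips with 3 to 60 N. Pads are 16 mm wide; open, the fingers measure 119 mm over their backs; the gripper's body (75 mm by 177 mm) begins 78 mm behind the grasp point.
Start: joints at [-0.042, 0.417, -0.01, 1.614, 0.005, 1.111, -0.053], TCP at [0.625, 0, 0.213] pointing down, gripper open.
Joint ranges: [-2.81, 2.81], [-0.39, 2.02], [-1.27, 1.25], [0.06, 2.57], [-1.19, 4.33], [0.19, 2], [-2.82, 2.82]. Speed limits (rad/s): [1.89, 1.89, 2.39, 2.39, 3.01, 3.01, 3.01].

INTERFACE

Orientations are given as a unit quaternion [w, x, y, z].
In Python, from cell import env, read_camera, camera_model, order gives the robot as it stands.
- The arm moves only by the tool arm_command, never from a script. Its argument "commands" is text: rows parted by semicolons, each of 6 numbers parted by spaces: the shift along the tool's x, y, z in units of 40 mm (1.0 is 40 mm), then the turn, a rotation vector about the tool's x, y, z in units of 5 degrees (1.0 is 5 degrees). In form: x y z ax ay az; .... A call has 1 to 20 rows; each row shifts and turns the commanded pose from where the row before left it, along the tool's axes as they then stand; what a row does not reach is not made up. A row lasts 1/12 s, in which the tool goes at most 41.7 mm and 7.16 degrees, less where a joint would pass 70% of its speed; a pose out of reach is approached as far as the arm can. A call is refused whole if a number of a shift passes 1 or a number of a turn 1, either way. A call with a gripper value outside its range is refused whole. "gripper" is the finger opening in mm, from 0 to 94, set as the call begins (left out, the last holds). The fingers move at their own pace and stop on an object; "force" is the grip in N (left out, the last holds). Time passes only in rows, so rows that do not move let the fingers close. It gives the time, the measured TCP pose, the force, the opening and the grip force at its end, in the units of the state.
- env.sense(): the state, without advancing time (a new reading comes with each control period).
- read_camera(name): name is "scene" or "side" or "wrist"; returns (picture, depth): 384x512x3 uint8, red, green, blue; 384x512 float32, m along the optical axis (not along the pixel's ray), 0 where there is no reading.
- camera_model(name): a dict with "camera_matrix" (3x3 intrinsics, pixels), "eye" and "attitude" of the camera in the world; the wrist camera has in their place "T_tool_cam" (4x4, takes a point from camera to tool coordinates, whose origin is the TCP and whose axes are the flange's). Camera axes: x right, y up, looking along -z (the intrinsics and any distortion apply to the point x, -y, -z); pixel columns grow to the right and rows downward; lengths in m; the calibration is good to about 2 mm. The wrist camera is an equidistant fisheye: a pixel r from the principal point sees the ray r / f radians off the axis. A picture is of the moment at which its call begins: read the wrist's pose just before it. camera_model takes no time and is no camera call.
- order.job_done(): hands the job in; it is judged then, once.
The state is a dict: "time_s": time; "q": joint angles; "qvel": joint speeds; "joint_efforts": joint torques, N m; "tcp_pos": TCP position; "tool_rot": TCP orientation; "wrist_force": force on the tool from outside, world axes, zero at the start; "ft_torque": the same for the moment, N m; "gripper_width": finger opening in m; "grasp_force": force on a finger pad.
Only numpy, scipy, OpenCV 4.12 (cv2) and the standard library are available. Lean on these libraries where they do the work, as an engineer would, in place of code of your own. Each camera call takes 0.05 s, during which the arm holds its last target. There are 200 camera calls.

## Working session

There is one attempt and no reset: what is moved stays moved. The work goes in short steps, Python scripts to look and compute and a tool call to move; the robot and the scene stay as the last step left them, time stands still between calls to the robot, and variables do not carry over. Pictures are saved under pics/ and viewed, at most 10 in all, crops included, and the job is handed in when it is done.

Besides the shell and the picture viewer there is one more tool, called after ">>>" in YAML: its name, and indented under it one key for each argument. arm_command: Moves the arm, as the interface text tells. Its arguments: {"type":"object","properties":{"commands":{"type":"string"},"gripper":{"type":"number"},"force":{"type":"number"}},"required":["commands"]}

```bash
mkdir -p pics; ls
cat > h.py <<'E'
import numpy as np, cv2
from cell import env, read_camera, camera_model, order
from scipy.spatial.transform import Rotation as R
def att(m):
    a=np.array(m["attitude"],float)
    return a if a.shape==(3,3) else R.from_quat(a,scalar_first=True).as_matrix()
def cloud(name,d,m=None):
    m=m or camera_model(name); K=np.array(m["camera_matrix"])
    v,u=np.mgrid[:d.shape[0],:d.shape[1]]
    p=np.stack([(u-K[0,2])/K[0,0]*d,-(v-K[1,2])/K[1,1]*d,-d],-1)
    return p@att(m).T+np.array(m["eye"])
E
python3 - <<'E'
from h import *
for n in("scene","side"):
    p,d=read_camera(n); np.savez(n+".npz",p=p,d=d)
    cv2.imwrite(f"pics/{n}0.png",cv2.resize(p[:,:,::-1],(800,600)))
    print(n,camera_model(n))
print(camera_model("wrist")); print(env.sense())
E
```

```text
pics
scene {'camera_matrix': array([[446.46904366,   0.        , 257.15681899],
       [  0.        , 446.46904366, 193.49105602],
       [  0.        ,   0.        ,   1.        ]]), 'eye': array([1.20825277, 0.14131654, 0.94798514]), 'attitude': array([0.64232323, 0.20298903, 0.22729566, 0.70324462])}
side {'camera_matrix': array([[490.05012321,   0.        , 252.64077601],
       [  0.        , 490.05012321, 193.24724242],
       [  0.        ,   0.        ,   1.        ]]), 'eye': array([ 0.5043103 , -0.85936112,  0.92344495]), 'attitude': array([ 0.91425736,  0.40138237, -0.01576252, -0.05269934])}
{'camera_matrix': array([[297.31863964,   0.        , 248.83067214],
       [  0.        , 297.31863964, 194.02837846],
       [  0.        ,   0.        ,   1.        ]]), 'T_tool_cam': array([[-5.73650510e-04,  9.67826112e-01,  2.51619333e-01,
         7.37001567e-02],
       [ 9.99999819e-01,  5.09517685e-04,  3.20030600e-04,
         2.07315151e-04],
       [ 1.81529472e-04,  2.51619471e-01, -9.67826229e-01,
        -1.70505979e-01],
       [ 0.00000000e+00,  0.00000000e+00,  0.00000000e+00,
         1.00000000e+00]])}
{'time_s': 0.1, 'q': array([-0.04152249,  0.41790359, -0.01031436,  1.61408824,  0.00471455,
        1.11070429, -0.05298317]), 'qvel': array([ 0.00059847, -0.00067146, -0.00129643, -0.00232352, -0.00091614,
       -0.0007694 ,  0.00032768]), 'joint_efforts': array([ 7.74739638e-04, -8.52578259e+01,  6.39427956e-01, -4.26696110e+01,
       -4.89651540e-02,  1.64374465e-02, -7.34272044e-05]), 'tcp_pos': array([6.24679322e-01, 6.58335341e-06, 2.12905282e-01]), 'tool_rot': array([-3.47460457e-04,  7.07084035e-01,  7.07129320e-01, -4.13361029e-04]), 'wrist_force': array([ 0.08738349,  0.33200981, -0.40499379]), 'ft_torque': array([ 0.01958209,  0.02135391, -0.01508217]), 'grasp_force': 0.0, 'gripper_width': 0.09401812815942791}
```

View pics/scene0.png

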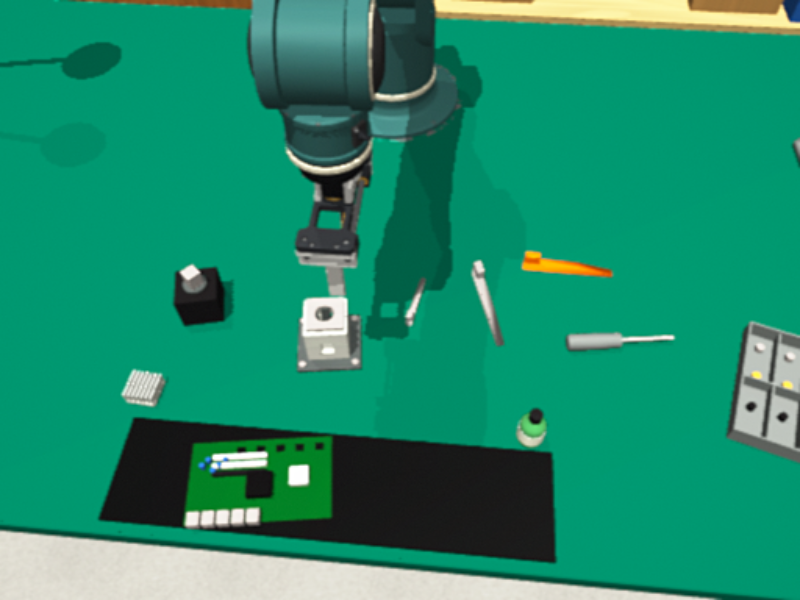

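View pics/side0.png

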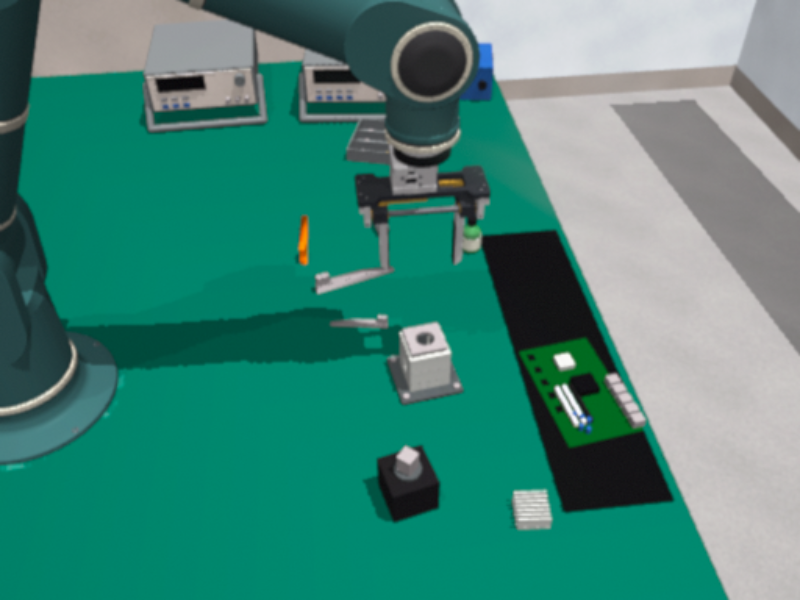

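The side view shows the spindle at about (427,360) and the stand with the arbor at (408,480). There are three drift look-alikes, in scene-view pixels:
- Orange at (565,265): ruled out by its colour.
- Small steel at (415,300): the smaller of the steel pair.
- Long steel at (485,300): fits, as the larger steel one. Its lug is at the (478,268) end and its thin end at (500,343).

I'll confirm this with a crop and measure.

Run:
```python
from h import *
D={n:np.load(n+".npz") for n in("scene","side")}
a=D["scene"]["p"][155:235,225:345]; b=D["side"]["p"][150:345,190:310]
a=cv2.resize(a,None,fx=4,fy=4,interpolation=cv2.INTER_CUBIC); b=cv2.resize(b,None,fx=3,fy=3,interpolation=cv2.INTER_CUBIC)
cv2.imwrite("pics/c1.png",np.hstack([cv2.copyMakeBorder(a,0,b.shape[0]-a.shape[0],0,0,cv2.BORDER_CONSTANT),b])[:,:,::-1][:600,:]) if 1 else 0
print(a.shape,b.shape)
for n in D:
    P=cloud(n,D[n]["d"]); ok=(D[n]["d"]>0)
    print(n,"bench z",np.median(P[ok&(abs(P[...,2])<.02)][:,2]))
    z=P[...,2]; m=ok&(z>.004)&(z<.13)&(P[...,0]>.35)&(P[...,0]<.9)&(abs(P[...,1])<.4)
    k,l,s,c=cv2.connectedComponentsWithStats(m.astype(np.uint8),connectivity=4)
    for i in range(1,k):
        if s[i,4]<25: continue
        q=P[l==i]; t=q[q[:,2]>q[:,2].max()-.006]
        print(c[i].round(),s[i,4],"mn",q.min(0).round(3),"mx",q.max(0).round(3),"topmean",t.mean(0).round(4),len(t),"rect",[np.round(v,3) for v in cv2.minAreaRect((q[:,:2]*1000).astype(np.float32))])
```

```text
(320, 480, 3) (585, 360, 3)
scene bench z 0.0004847392076262613
[356. 169.] 349 mn [0.41  0.274 0.004] mx [0.453 0.399 0.037] topmean [0.4423 0.2861 0.0338] 37 rect [array([431.385, 336.629]), array([124.503,  41.54 ]), np.float64(88.696)]
[312. 193.] 321 mn [0.457 0.188 0.004] mx [0.608 0.241 0.039] topmean [0.4756 0.1965 0.035 ] 29 rect [array([533.681, 215.113]), array([152.514,  21.849]), np.float64(13.639)]
[127. 189.] 1052 mn [ 0.491 -0.294  0.004] mx [ 0.615 -0.213  0.099] topmean [ 0.5753 -0.2537  0.0958] 63 rect [array([ 549.242, -259.491]), array([124.953,  68.174]), np.float64(12.978)]
[265. 194.] 108 mn [0.49  0.084 0.005] mx [0.583 0.106 0.025] topmean [0.573  0.0883 0.0223] 19 rect [array([536.405,  95.412]), array([ 8.211, 95.396]), np.float64(79.395)]
[210. 215.] 1692 mn [ 0.57  -0.089  0.004] mx [0.685 0.022 0.092] topmean [ 0.6282 -0.035   0.0883] 352 rect [array([627.284, -35.632]), array([105.257, 105.035]), np.float64(8.927)]
[375. 218.] 263 mn [0.579 0.339 0.007] mx [0.611 0.4   0.03 ] topmean [0.5963 0.3703 0.0263] 103 rect [array([596.273, 370.778]), array([26
[... 1529 characters left out ...]
 0.004] mx [0.58  0.098 0.025] topmean [0.5728 0.0808 0.0212] 17 rect [array([533.274,  87.668]), array([13.49 , 95.007]), np.float64(79.918)]
[271. 233.] 1630 mn [ 0.573 -0.099  0.004] mx [ 0.683 -0.     0.092] topmean [ 0.6274 -0.0447  0.0877] 247 rect [array([627.925, -44.122]), array([100.606,  98.592]), np.float64(7.306)]
[261. 309.] 1423 mn [ 0.535 -0.302  0.004] mx [ 0.618 -0.221  0.1  ] topmean [ 0.5748 -0.2616  0.0958] 82 rect [array([ 577.056, -260.625]), array([71.748, 69.48 ]), np.float64(14.056)]
[340. 326.] 504 mn [ 0.714 -0.334  0.004] mx [ 0.76  -0.286  0.028] topmean [ 0.7376 -0.3091  0.0233] 137 rect [array([ 737.558, -309.018]), array([47.463, 44.546]), np.float64(85.464)]
```

View pics/c1.png

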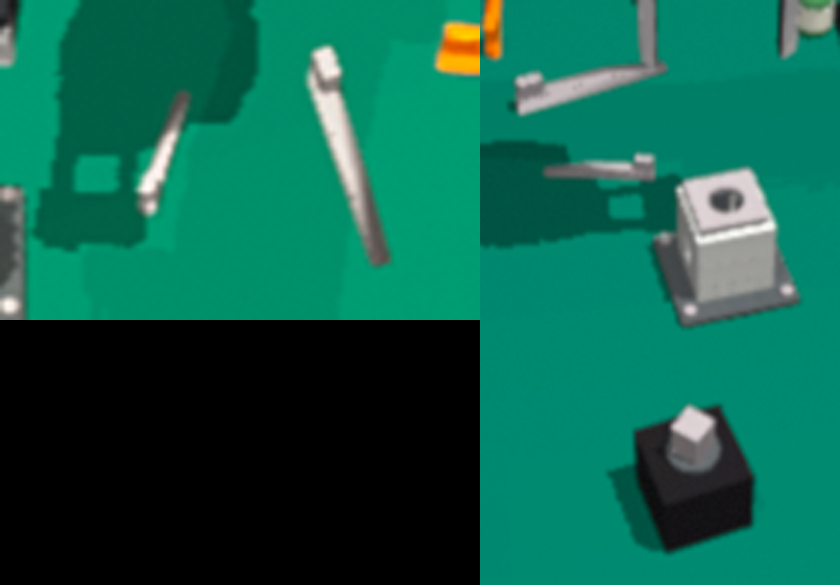

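The crop confirms the drift: a long grey steel wedge with its lug near (325,65) and thin end near (380,262) in the left panel. The short one at (150,190)–(185,95) is the decoy. The two fixed cameras disagree by about 8 mm in y, so I'll measure with the wrist camera.

```bash
cat >> h.py <<'E'
def wrist():
    s=env.sense(); p,d=read_camera("wrist"); m=camera_model("wrist"); K=np.array(m["camera_matrix"]); T=np.array(m["T_tool_cam"])
    v,u=np.mgrid[:384,:512]; x=(u-K[0,2]); y=(v-K[1,2]); r=np.hypot(x,y)+1e-9; th=r/K[0,0]
    t=np.tan(th); P=np.stack([x/r*t*d,-y/r*t*d,-d],-1)
    P=P@T[:3,:3].T+T[:3,3]
    return p,d,P@R.from_quat(s["tool_rot"],scalar_first=True).as_matrix().T+s["tcp_pos"]
def comps(P,d,zmin=.004,zmax=.13,box=(.35,.9,-.4,.4),top=.006,minpx=40):
    z=P[...,2]; m=(d>0)&(z>zmin)&(z<zmax)&(P[...,0]>box[0])&(P[...,0]<box[1])&(P[...,1]>box[2])&(P[...,1]<box[3])
    k,l,s,c=cv2.connectedComponentsWithStats(m.astype(np.uint8),connectivity=4)
    for i in range(1,k):
        if s[i,4]<minpx: continue
        q=P[l==i]; t=q[q[:,2]>np.percentile(q[:,2],99)-top]
        f=lambda a:[np.round(v,1) for v in cv2.minAreaRect((a[:,:2]*1000).astype(np.float32))]
        print(c[i].round(),s[i,4],"z",q[:,2].max().round(4),"top",t.mean(0).round(4),len(t),"toprect",f(t),"rect",f(q))
E
python3 - <<'E'
from h import *
p,d,P=wrist(); np.savez("w0.npz",p=p,d=d,P=P)
cv2.imwrite("pics/w0.png",cv2.resize(p[:,:,::-1],(800,600)))
print("bench",np.median(P[(d>0)&(abs(P[...,2])<.02)][:,2]))
comps(P,d,zmax=.15)
E
```

```text
bench -0.0004240907689249257
[171.  19.] 1312 z 0.0352 top [0.4759 0.1928 0.0328] 175 toprect [array([475.3, 193.3]), array([24.3, 12.2]), np.float64(18.1)] rect [array([534. , 211.8]), array([150. ,  14.2]), np.float64(17.1)]
[400. 131.] 17253 z 0.0217 top [ 0.8565 -0.0916  0.0167] 1020 toprect [array([856.6, -96.7]), array([ 65.6, 128.8]), np.float64(8.6)] rect [array([840.8,  53.7]), array([439. , 118.4]), np.float64(90.0)]
[180. 106.] 410 z 0.024 top [0.572  0.086  0.0217] 84 toprect [array([572. ,  86.1]), array([ 7.4, 16.6]), np.float64(80.2)] rect [array([534.9,  92.6]), array([ 8.8, 93.6]), np.float64(79.8)]
[251. 206.] 5929 z 0.0895 top [ 0.6272 -0.0366  0.087 ] 2135 toprect [array([627.2, -37.9]), array([56.5, 56.8]), np.float64(8.0)] rect [array([627.5, -37.4]), array([99.5, 99.2]), np.float64(8.4)]
[353. 329.] 531 z 0.0073 top [ 0.8019 -0.2629  0.0052] 531 toprect [array([ 808.9, -258.6]), array([67.6, 53.9]), np.float64(89.8)] rect [array([ 808.9, -258.6]), array([67.6, 53.9]), np.float64(89.8)]
[213. 335.] 1661 z 0.0724 top [ 0.5714 -0.2387  0.0645] 209 toprect [array([ 569.2, -238.3]), array([64.5, 27.9]), np.float64(12.9)] rect [array([ 573.6, -254.4]), array([67.5, 65.2]), np.float64(13.0)]
[315. 343.] 105 z 0.0155 top [ 0.7349 -0.283   0.012 ] 50 toprect [array([ 737.8, -282.9]), array([ 3.1, 42.3]), np.float64(86.0)] rect [array([ 738.7, -283.4]), array([45.4,  7.4]), np.float64(2.5)]
```

View pics/w0.png

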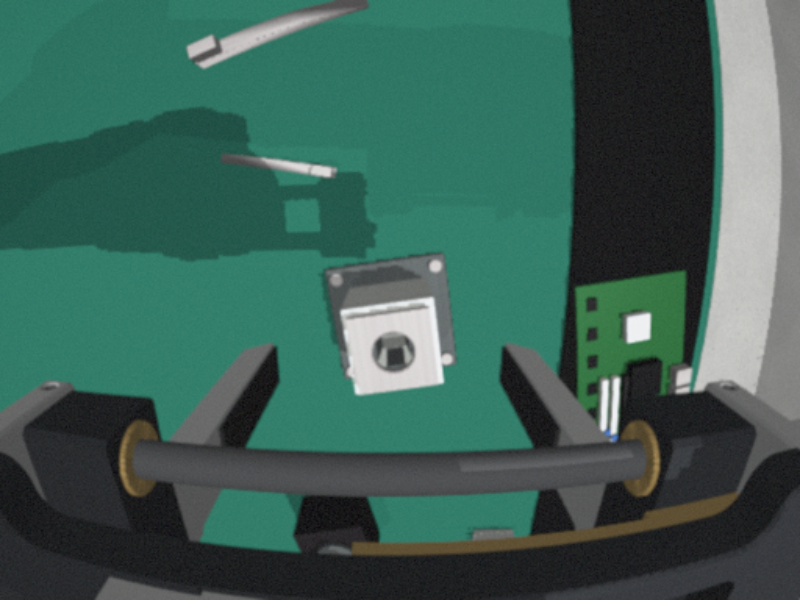

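The wrist view places the spindle plate at px (393,345) and the drift's lug at (205,50), both inside the view. The stand is partly hidden, so I'll move above the arbor.

>>> arm_command:
  commands: "-0.8 -0.15 0.04 0 0 0; -0.8 -0.15 0.04 0 0 0; -0.8 -0.15 0.04 0 0 0; -0.8 -0.15 0.04 0 0 0; -0.8 -0.15 0.04 0 0 0; -0.8 -0.15 0.04 0 0 0; -0.8 -0.15 0.04 0 0 0; -0.8 -0.15 0.04 0 0 0; 0 0 0 0 0 0; 0 0 0 0 0 0; 0 0 0 0 0 0"

```text
time_s: 1.07
tcp_pos: [0.577, -0.2554, 0.2004]
tool_rot: [-0.0, 0.707, 0.707, 0.0]
wrist_force: [0.6, 0.7, -0.4]
gripper_width: 0.094
grasp_force: 0.0
```

Run:
```python
from h import *
p,d,P=wrist(); np.savez("w1.npz",p=p,d=d,P=P)
s=env.sense(); print(s["tcp_pos"],s["qvel"].round(3))
cv2.imwrite("pics/w1.png",cv2.resize(p[:,:,::-1],(800,600)))
B=(.5,.65,-.32,-.19)
comps(P,d,box=B,zmin=.088); comps(P,d,box=B,zmin=.057,zmax=.0645); comps(P,d,box=B,zmin=.057,zmax=.12); comps(P,d,box=B,zmin=.0655,zmax=.071)
```

```text
[ 0.57731001 -0.25480243  0.20049275] [-0.009 -0.004 -0.003  0.     0.001 -0.002  0.003]
[246. 197.] 541 z 0.097 top [ 0.574  -0.2566  0.0952] 520 toprect [array([ 574.1, -257.2]), array([22. , 22.3]), np.float64(48.4)] rect [array([ 574.1, -257.2]), array([22. , 22.3]), np.float64(48.3)]
[246. 187.] 2623 z 0.0645 top [ 0.5741 -0.2546  0.0613] 2622 toprect [array([ 573.9, -257. ]), array([66.5, 65.9]), np.float64(13.9)] rect [array([ 573.9, -257. ]), array([66.5, 65.9]), np.float64(13.9)]
[246. 188.] 3624 z 0.097 top [ 0.574  -0.2566  0.0952] 522 toprect [array([ 574.1, -257.2]), array([22. , 22.3]), np.float64(48.4)] rect [array([ 573.9, -257. ]), array([66.5, 65.9]), np.float64(13.9)]
[246. 183.] 352 z 0.0708 top [ 0.5744 -0.2492  0.0673] 352 toprect [array([ 574.8, -253.8]), array([30.5, 37. ]), np.float64(76.7)] rect [array([ 574.8, -253.8]), array([30.5, 37. ]), np.float64(76.7)]
```

View pics/w1.png

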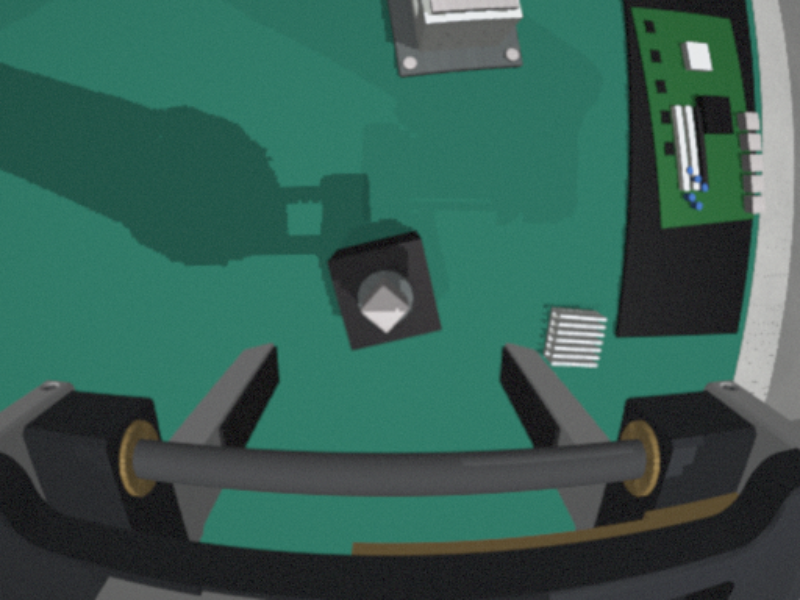

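The arbor sits at (0.574, -0.257) with its head turned about 48° (px (385,310)). I'll align the closing line with the head and measure again to check the camera calibration.

>>> arm_command:
  commands: "0 0 0 0 0 0.83; 0 0 0 0 0 0.83; 0 0 0 0 0 0.83; 0 0 0 0 0 0.83; 0 0 0 0 0 0.83; 0 0 0 0 0 0.83; 0 0 0 0 0 0.83; 0 0 0 0 0 0.83; 0 0 0 0 0 0.83; 0 0 0 0 0 0.83; 0 0 0 0 0 0; 0 0 0 0 0 0; 0 0 0 0 0 0"
  gripper: 60
  force: 40

```text
time_s: 2.2
tcp_pos: [0.5772, -0.2553, 0.2007]
tool_rot: [-0.0, 0.911, 0.412, 0.0]
wrist_force: [-0.3, 0.1, 0.6]
gripper_width: 0.0602
grasp_force: 0.0
```

```bash
cat >> h.py <<'E'
def pose():
    s=env.sense(); M=R.from_quat(s["tool_rot"],scalar_first=True).as_matrix()
    print("t",round(s["time_s"],2),"tcp",s["tcp_pos"].round(4),"yaw x",np.degrees(np.arctan2(M[1,0],M[0,0])).round(2),"yaw y",np.degrees(np.arctan2(M[1,1],M[0,1])).round(2),"z",M[:,2].round(4),"F",s["wrist_force"].round(1),"w",round(s["gripper_width"],4),s["grasp_force"],"q",s["q"].round(2))
    return s,M
def to(target):
    s,M=pose(); print("tool units:",(M.T@(np.array(target)-s["tcp_pos"])/.04).round(3))
E
python3 - <<'E'
from h import *
p,d,P=wrist()
B=(.5,.65,-.32,-.19)
comps(P,d,box=B,zmin=.088); comps(P,d,box=B,zmin=.057,zmax=.0645)
to([.574,-.257,.08])
E
```

```text
[248. 199.] 547 z 0.0974 top [ 0.5742 -0.2567  0.0953] 526 toprect [array([ 574., -257.]), array([22.2, 21.5]), np.float64(49.0)] rect [array([ 574.1, -257.1]), array([22.3, 21.5]), np.float64(48.3)]
[248. 188.] 2584 z 0.0642 top [ 0.5762 -0.255   0.0613] 2583 toprect [array([ 574.1, -256.9]), array([65.7, 66.5]), np.float64(13.6)] rect [array([ 574.1, -256.8]), array([65.7, 66.5]), np.float64(13.5)]
t 2.25 tcp [ 0.5772 -0.2555  0.2007] yaw x 48.66 yaw y -41.34 z [ 1.e-04  1.e-04 -1.e+00] F [ 0.7 -0.3 -0.3] w 0.0596 0.0 q [ 0.21  0.45  0.22  1.62 -0.11  1.09 -0.27]
tool units: [-0.081 -0.035  3.017]
```

>>> arm_command:
  commands: "-0.08 -0.035 0 0 0 0; 0 0 0.6 0 0 0; 0 0 0.6 0 0 0; 0 0 0.6 0 0 0; 0 0 0.6 0 0 0; 0 0 0.4 0 0 0; 0 0 0.2 0 0 0; 0 0 0 0 0 0; 0 0 0 0 0 0"

```text
time_s: 3.0
tcp_pos: [0.5739, -0.2577, 0.0812]
tool_rot: [0.0, 0.912, 0.411, 0.0]
wrist_force: [0.1, -0.4, 0.1]
gripper_width: 0.0601
grasp_force: 0.0
```

>>> arm_command:
  commands: "0 0 0 0 0 0; 0 0 0 0 0 0; 0 0 0 0 0 0; 0 0 0 0 0 0; 0 0 0 0 0 0; 0 0 0 0 0 0; 0 0 0 0 0 0; 0 0 0 0 0 0"
  gripper: 15
  force: 40

```text
time_s: 3.67
tcp_pos: [0.5739, -0.2574, 0.0808]
tool_rot: [0.0, 0.912, 0.411, 0.0]
wrist_force: [-1.0, -0.3, 3.7]
gripper_width: 0.0219
grasp_force: 40.0
```

```bash
python3 -c "
from h import *
to([.6273,-.0377,.21])"
```

```text
t 3.67 tcp [ 0.5739 -0.2574  0.0808] yaw x 48.5 yaw y -41.5 z [ 1.e-04 -0.e+00 -1.e+00] F [-1.  -0.3  3.7] w 0.0219 40.000707507133484 q [ 0.23  0.58  0.2   1.71 -0.14  0.86 -0.24]
tool units: [ 5.    -2.639 -3.23 ]
```

>>> arm_command:
  commands: "0 0 -0.2 0 0 0; 0 0 -0.4 0 0 0; 0 0 -0.6 0 0 0; 0 0 -0.6 0 0 0; 0 0 -0.6 0 0 0; 0 0 -0.3 0 0 0; 0.3 -0.16 0 0 0 0; 0.6 -0.32 0 0 0 0; 0.6 -0.32 0 0 0 0; 0.6 -0.32 0 0 0 0; 0.6 -0.32 0 0 0 0; 0.6 -0.32 0 0 0 0; 0.6 -0.32 0 0 0 0; 0.6 -0.32 0 0 0 0; 0.3 -0.16 0 0 0 0; 0.2 -0.08 0 0 0 0; 0 0 0 0 0 0; 0 0 0 0 0 0; 0 0 0 0 0 0"

```text
time_s: 5.25
tcp_pos: [0.6269, -0.0395, 0.1884]
tool_rot: [0.0, 0.912, 0.41, -0.0]
wrist_force: [0.0, -0.2, -1.6]
gripper_width: 0.0217
grasp_force: 40.0
```

Run:
```python
from h import *
p,d,P=wrist(); np.savez("w2.npz",p=p,d=d,P=P)
cv2.imwrite("pics/w2.png",cv2.resize(p[:,:,::-1],(800,600)))
B=(.55,.7,-.12,.04)
comps(P,d,box=B,zmin=.083,zmax=.0925,minpx=100); comps(P,d,box=B,zmin=.005,zmax=.012)
z=P[...,2]
to([.6273,-.0377,.1808])
```

```text
[248. 186.] 1956 z 0.0894 top [ 0.6335 -0.0307  0.0872] 1956 toprect [array([627.1, -37.8]), array([56. , 56.3]), np.float64(8.2)] rect [array([627.1, -37.8]), array([56. , 56.3]), np.float64(8.2)]
[248. 157.] 2271 z 0.012 top [ 0.6436 -0.018   0.0075] 2218 toprect [array([627.7, -38. ]), array([ 99.7, 100.1]), np.float64(8.6)] rect [array([627.6, -37.8]), array([ 99.7, 100.2]), np.float64(8.6)]
t 5.3 tcp [ 0.6269 -0.0395  0.1885] yaw x 48.38 yaw y -41.62 z [-3.e-04 -6.e-04 -1.e+00] F [-0.5  0.  -1.8] w 0.0216 39.99910533428192 q [-0.1   0.45  0.16  1.63 -0.08  1.06 -0.65]
tool units: [ 0.039 -0.022  0.193]
```

View pics/w2.png

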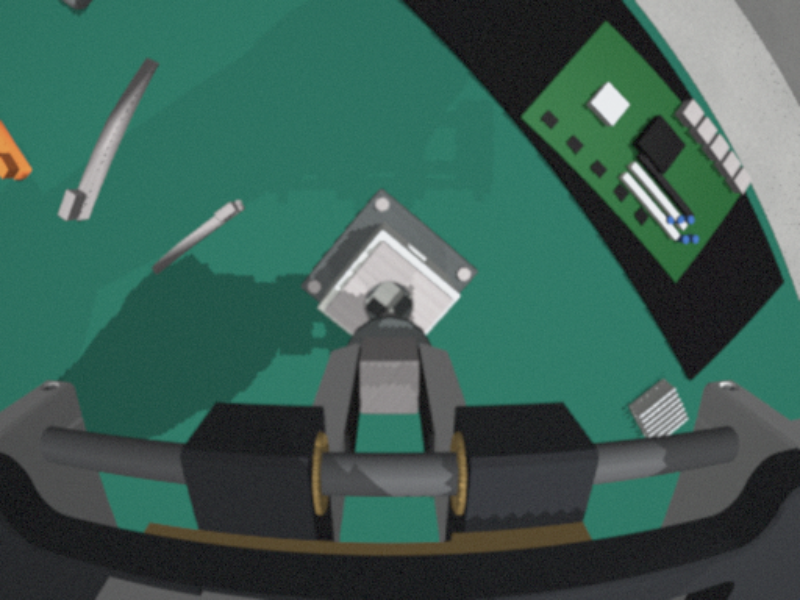

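The tang hangs over the mouth, px (388,300). I'll centre it and lower to just above the jaw grip height (TCP z about 0.114).

>>> arm_command:
  commands: "0.038 -0.02 0 0 0 0; 0 0 0.2 0 0 0; 0 0 0.3 0 0 0; 0 0 0.3 0 0 0; 0 0 0.2 0 0 0; 0 0 0.2 0 0 0; 0 0 0.2 0 0 0; 0 0 0.2 0 0 0; 0 0 0.1 0 0 0; 0 0 0 0 0 0; 0 0 0 0 0 0; 0 0 0 0 0 0"

```text
time_s: 6.3
tcp_pos: [0.6276, -0.0372, 0.1201]
tool_rot: [0.001, 0.912, 0.41, -0.0]
wrist_force: [-0.7, -5.5, -3.3]
gripper_width: 0.0216
grasp_force: 40.0
```

```bash
python3 -c "
from h import *
to([.6272,-.0378,.1143])"
```

```text
t 6.3 tcp [ 0.6276 -0.0372  0.1201] yaw x 48.46 yaw y -41.54 z [-3.0e-04 -1.3e-03 -1.0e+00] F [-0.7 -5.5 -3.3] w 0.0216 40.001370906829834 q [-0.1   0.52  0.15  1.69 -0.09  0.94 -0.64]
tool units: [-0.017  0.003  0.144]
```

>>> arm_command:
  commands: "-0.011 0.01 0 0 0 0; 0 0 0 0 0 0; 0 0 0 0 0 0"

```text
time_s: 6.55
tcp_pos: [0.6276, -0.0372, 0.1204]
tool_rot: [0.0, 0.912, 0.411, -0.0]
wrist_force: [1.3, -4.9, -4.5]
gripper_width: 0.0218
grasp_force: 40.0
```

>>> arm_command:
  commands: "0 0 0.05 0 0 0; 0 0 0 0 0 0; 0 0 0 0 0 0"

```text
time_s: 6.8
tcp_pos: [0.6279, -0.0373, 0.1187]
tool_rot: [0.0, 0.912, 0.41, 0.0]
wrist_force: [0.4, -6.1, -1.1]
gripper_width: 0.0217
grasp_force: 40.0
```

```bash
python3 -c "
from h import *
to([.6272,-.0378,.1143]);print(env.sense()['ft_torque'])"
```

```text
t 6.8 tcp [ 0.6279 -0.0373  0.1187] yaw x 48.47 yaw y -41.53 z [ 5.e-04 -8.e-04 -1.e+00] F [ 0.4 -6.1 -1.1] w 0.0217 40.00317335128784 q [-0.1   0.53  0.15  1.69 -0.09  0.93 -0.64]
tool units: [-0.02  -0.004  0.11 ]
[-1.71432978 -0.13715596 -0.01728034]
```

>>> arm_command:
  commands: "-0.025 0.01 0 0 0 0; 0 0 0 0 0 0; 0 0 0 0 0 0; 0 0 0 0 0 0"

```text
time_s: 7.13
tcp_pos: [0.6274, -0.0376, 0.1187]
tool_rot: [0.0, 0.912, 0.411, 0.0]
wrist_force: [1.5, -3.9, -2.8]
gripper_width: 0.0218
grasp_force: 40.0
```

```bash
python3 -c "
from h import *
to([.6272,-.0378,.1143]);print(env.sense()['ft_torque'])"
```

```text
t 7.13 tcp [ 0.6274 -0.0376  0.1187] yaw x 48.51 yaw y -41.49 z [ 2.e-04 -0.e+00 -1.e+00] F [ 1.5 -3.9 -2.8] w 0.0218 40.00060021877289 q [-0.1   0.53  0.15  1.69 -0.09  0.93 -0.64]
tool units: [-0.008 -0.     0.109]
[-0.92867202 -0.26547143 -0.05670684]
```

>>> arm_command:
  commands: "-0.019 0.017 0 0 0 0; 0 0 0 0 0 0; 0 0 0 0 0 0; 0 0 0 0 0 0"

```text
time_s: 7.47
tcp_pos: [0.6272, -0.0382, 0.1185]
tool_rot: [-0.0, 0.912, 0.411, -0.0]
wrist_force: [0.3, 0.4, -3.0]
gripper_width: 0.0214
grasp_force: 40.0
```

>>> arm_command:
  commands: "0 0 0.05 0 0 0; 0 0 0.05 0 0 0; 0 0 0 0 0 0; 0 0 0 0 0 0; 0 0 0 0 0 0"

```text
time_s: 7.88
tcp_pos: [0.6273, -0.0386, 0.1146]
tool_rot: [-0.0, 0.912, 0.411, -0.0]
wrist_force: [0.5, 0.7, -1.9]
gripper_width: 0.0218
grasp_force: 40.0
```

```bash
python3 -c "
from h import *
to([.6272,-.0378,.1143]);print(env.sense()['ft_torque'])"
```

```text
t 7.88 tcp [ 0.6273 -0.0386  0.1146] yaw x 48.5 yaw y -41.5 z [-2.e-04  0.e+00 -1.e+00] F [ 0.5  0.7 -1.9] w 0.0218 39.9982488155365 q [-0.1   0.53  0.15  1.69 -0.09  0.92 -0.64]
tool units: [ 0.014 -0.015  0.007]
[ 0.15327023  0.01398795 -0.01315442]
```

>>> arm_command:
  commands: "0 0 0.004 0 0 1; 0 0 0.004 0 0 1; 0 0 0.004 0 0 1; 0 0 0.004 0 0 1; 0 0 0.004 0 0 1; 0 0 0.004 0 0 -1; 0 0 0.004 0 0 -1; 0 0 0.004 0 0 -1; 0 0 0.004 0 0 -1; 0 0 0.004 0 0 -1; 0 0 0.004 0 0 -1; 0 0 0.004 0 0 -1; 0 0 0.004 0 0 -1; 0 0 0.004 0 0 -1; 0 0 0.004 0 0 1; 0 0 0.004 0 0 1; 0 0 0.004 0 0 1; 0 0 0.004 0 0 1"

```text
time_s: 9.38
tcp_pos: [0.6273, -0.0386, 0.1119]
tool_rot: [-0.0, 0.913, 0.409, 0.0]
wrist_force: [-0.3, 0.6, -0.2]
gripper_width: 0.0219
grasp_force: 40.0
```

```bash
python3 -c "
from h import *
pose();print(env.sense()['ft_torque'])"
```

```text
t 9.38 tcp [ 0.6273 -0.0386  0.1119] yaw x 48.25 yaw y -41.75 z [ 1.e-04  2.e-04 -1.e+00] F [-0.3  0.6 -0.2] w 0.0219 39.99804496765137 q [-0.09  0.53  0.15  1.69 -0.09  0.92 -0.64]
[0.22904235 0.14683365 0.06899888]
```

>>> arm_command:
  commands: "0 0 0.004 0 0 1; 0 0 0.004 0 0 1; 0 0 0.004 0 0 1; 0 0 0.004 0 0 1; 0 0 0.004 0 0 1; 0 0 0.004 0 0 -1; 0 0 0.004 0 0 -1; 0 0 0.004 0 0 -1; 0 0 0.004 0 0 -1; 0 0 0.004 0 0 -1; 0 0 0.004 0 0 -1; 0 0 0.004 0 0 -1; 0 0 0.004 0 0 -1; 0 0 0.004 0 0 -1; 0 0 0.004 0 0 -1; 0 0 0.004 0 0 1; 0 0 0.004 0 0 1; 0 0 0.004 0 0 1; 0 0 0.004 0 0 1; 0 0 0.004 0 0 1"

```text
time_s: 11.05
tcp_pos: [0.6274, -0.0385, 0.1091]
tool_rot: [-0.0, 0.913, 0.409, 0.0]
wrist_force: [-3.1, 1.5, 5.1]
gripper_width: 0.0215
grasp_force: 40.0
```

```bash
python3 -c "
from h import *
pose();print(env.sense()['ft_torque'])"
```

```text
t 11.05 tcp [ 0.6274 -0.0385  0.1091] yaw x 48.27 yaw y -41.73 z [ 3.e-04  2.e-04 -1.e+00] F [-3.1  1.5  5.1] w 0.0215 40.01164376735687 q [-0.09  0.54  0.14  1.7  -0.09  0.91 -0.64]
[0.24617192 0.70613378 0.16572927]
```

>>> arm_command:
  commands: "-0.006 -0.007 0.004 0 0 1; 0 0 0.004 0 0 1; 0 0 0.004 0 0 1; 0 0 0.004 0 0 1; 0 0 0.004 0 0 -1; 0 0 0.004 0 0 -1; 0 0 0.004 0 0 -1; 0 0 0.004 0 0 -1; 0 0 0.004 0 0 -1; 0 0 0.004 0 0 -1; 0 0 0.004 0 0 -1; 0 0 0.004 0 0 -1; 0 0 0.004 0 0 1; 0 0 0.004 0 0 1; 0 0 0.004 0 0 1; 0 0 0.004 0 0 1"

```text
time_s: 12.38
tcp_pos: [0.6274, -0.0386, 0.107]
tool_rot: [0.0, 0.913, 0.409, 0.001]
wrist_force: [-2.3, 0.1, 8.5]
gripper_width: 0.0213
grasp_force: 40.0
```

```bash
python3 -c "
from h import *
pose();print(env.sense()['ft_torque'])"
```

```text
t 12.38 tcp [ 0.6274 -0.0386  0.107 ] yaw x 48.27 yaw y -41.73 z [ 1.1e-03  2.0e-04 -1.0e+00] F [-2.3  0.1  8.5] w 0.0213 40.03710687160492 q [-0.09  0.54  0.14  1.7  -0.09  0.91 -0.64]
[0.28085725 0.78947647 0.26127175]
```

>>> arm_command:
  commands: "-0.003 -0.004 0.004 0 0 1; 0 0 0.004 0 0 1; 0 0 0.004 0 0 1; 0 0 0.004 0 0 1; 0 0 0.004 0 0 -1; 0 0 0.004 0 0 -1; 0 0 0.004 0 0 -1; 0 0 0.004 0 0 -1; 0 0 0.002 0 0 -1; 0 0 0.002 0 0 -1; 0 0 0.002 0 0 -1; 0 0 0.002 0 0 -1; 0 0 0.002 0 0 1; 0 0 0.002 0 0 1; 0 0 0.002 0 0 1; 0 0 0.002 0 0 1"

```text
time_s: 13.72
tcp_pos: [0.6273, -0.0385, 0.1053]
tool_rot: [0.0, 0.913, 0.409, 0.001]
wrist_force: [-1.8, 1.0, 11.0]
gripper_width: 0.0216
grasp_force: 40.1
```

```bash
python3 -c "
from h import *
pose();print(env.sense()['ft_torque'])"
```

```text
t 13.72 tcp [ 0.6273 -0.0385  0.1053] yaw x 48.28 yaw y -41.72 z [ 1.5e-03  2.0e-04 -1.0e+00] F [-1.8  1.  11. ] w 0.0216 40.06774127483368 q [-0.09  0.54  0.14  1.7  -0.09  0.91 -0.64]
[0.27348814 0.86975933 0.41344738]
```

>>> arm_command:
  commands: "0 0 0.002 0 0 1; 0 0 0.002 0 0 1; 0 0 0.002 0 0 1; 0 0 0.002 0 0 1; 0 0 0.002 0 0 -1; 0 0 0.002 0 0 -1; 0 0 0.002 0 0 -1; 0 0 0.002 0 0 -1; 0 0 0.002 0 0 -1; 0 0 0.002 0 0 -1; 0 0 0.002 0 0 -1; 0 0 0.002 0 0 -1; 0 0 0 0 0 1; 0 0 0 0 0 1; 0 0 0 0 0 1; 0 0 0 0 0 1"

```text
time_s: 15.05
tcp_pos: [0.6273, -0.0386, 0.1044]
tool_rot: [0.0, 0.913, 0.409, 0.001]
wrist_force: [-3.7, 1.1, 12.6]
gripper_width: 0.0218
grasp_force: 40.1
```

Run:
```python
from h import *
pose();print(env.sense()['ft_torque'])
p,d,P=wrist(); np.savez("w3.npz",p=p,d=d,P=P)
cv2.imwrite("pics/w3.png",cv2.resize(p[100:300,150:350,::-1],(600,600),interpolation=cv2.INTER_CUBIC))
comps(P,d,box=(.55,.7,-.12,.04),zmin=.08,zmax=.0885,minpx=100)
```

```text
t 15.05 tcp [ 0.6273 -0.0386  0.1044] yaw x 48.28 yaw y -41.72 z [ 1.5e-03  1.0e-04 -1.0e+00] F [-3.7  1.1 12.6] w 0.0218 40.09998321533203 q [-0.09  0.54  0.14  1.7  -0.09  0.9  -0.64]
[0.23674456 1.01892682 0.49230701]
[249. 206.] 2511 z 0.0885 top [ 0.6375 -0.0265  0.0849] 2475 toprect [array([627.4, -37.8]), array([56.7, 56.9]), np.float64(8.8)] rect [array([627.4, -37.8]), array([56.7, 57. ]), np.float64(8.8)]
[252. 269.] 196 z 0.0864 top [ 0.6074 -0.0633  0.0849] 196 toprect [array([608.8, -60.8]), array([13.8, 15.4]), np.float64(7.0)] rect [array([608.8, -60.8]), array([13.8, 15.4]), np.float64(7.0)]
```

View pics/w3.png

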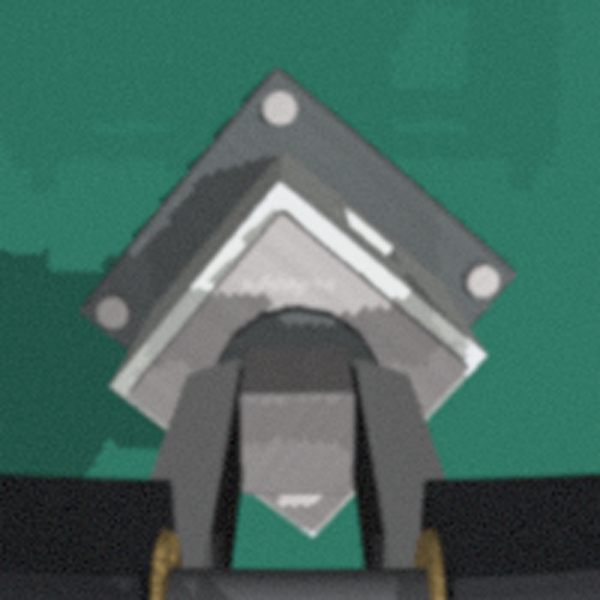

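The flange at crop px (300,320) looks seated on the plate. I'll check the flange-to-plate step, which is 6 mm when home.

Run:
```python
from h import *
P=np.load("w3.npz")["P"]; W2=np.load("w2.npz")["P"]
def prof(P):
    c=np.array([.6273,-.0385]); r=np.hypot(P[...,0]-c[0],P[...,1]-c[1]); u=np.arctan2(P[...,1]-c[1],P[...,0]-c[0])
    m=(P[...,2]>.075)&(P[...,2]<.1)&(abs(u-np.radians(48.3))<.7)
    for a in range(12,30,1):
        k=m&(r*1000>=a)&(r*1000<a+1)
        if k.sum(): print(a,k.sum(),np.median(P[k][:,2]).round(4),end="; ")
    print()
prof(P);prof(W2)
```

```text
12 76 0.0943; 13 53 0.0921; 14 71 0.0914; 15 61 0.0911; 16 49 0.0907; 17 58 0.091; 18 100 0.0903; 19 107 0.0864; 20 64 0.0851; 21 68 0.085; 22 66 0.0849; 23 71 0.0851; 24 76 0.085; 25 81 0.0849; 26 83 0.0849; 27 87 0.085; 28 102 0.0848; 29 105 0.0846; 
12 6 0.0821; 13 9 0.0822; 14 8 0.0866; 15 22 0.087; 16 27 0.0873; 17 27 0.0873; 18 29 0.0873; 19 29 0.0876; 20 33 0.0874; 21 32 0.0874; 22 35 0.0873; 23 38 0.0874; 24 40 0.0875; 25 41 0.087; 26 41 0.0874; 27 49 0.0874; 28 51 0.087; 29 52 0.0868;
```

The step is 6.0 mm, so it is home with the nose about 2.4 mm down. I'll do one last twist, relieve the push without pulling, then let go.

>>> arm_command:
  commands: "0 0 0.001 0 0 1; 0 0 0.001 0 0 1; 0 0 0.001 0 0 1; 0 0 0.001 0 0 1; 0 0 0 0 0 -1; 0 0 0 0 0 -1; 0 0 0 0 0 -1; 0 0 0 0 0 -1; 0 0 0 0 0 0; 0 0 -0.02 0 0 0; 0 0 -0.02 0 0 0; 0 0 -0.02 0 0 0; 0 0 -0.02 0 0 0; 0 0 0 0 0 0; 0 0 0 0 0 0"

```text
time_s: 16.35
tcp_pos: [0.6271, -0.0386, 0.1063]
tool_rot: [0.0, 0.912, 0.411, 0.0]
wrist_force: [3.6, -0.2, -0.3]
gripper_width: 0.0218
grasp_force: 40.0
```

```bash
python3 -c "
from h import *
pose();print(env.sense()['ft_torque'])"
```

```text
t 16.35 tcp [ 0.6271 -0.0386  0.1063] yaw x 48.51 yaw y -41.49 z [ 9.e-04 -1.e-04 -1.e+00] F [ 3.6 -0.2 -0.3] w 0.0218 40.04789113998413 q [-0.09  0.54  0.14  1.7  -0.09  0.91 -0.64]
[ 0.08587524 -0.85017541  0.27336903]
```

>>> arm_command:
  commands: "0 0 0 0 0 0; 0 0 0 0 0 0; 0 0 0 0 0 0; 0 0 0 0 0 0; 0 0 -0.2 0 0 0; 0 0 -0.5 0 0 0; 0 0 -0.7 0 0 0; 0 0 -0.7 0 0 0; 0 0 0 0 0 0; 0 0 0 0 0 0; 0 0 0 0 0 0"
  gripper: 50

```text
time_s: 17.27
tcp_pos: [0.6265, -0.0386, 0.1901]
tool_rot: [-0.0, 0.912, 0.411, -0.0]
wrist_force: [-0.1, 0.6, -0.7]
gripper_width: 0.05
grasp_force: 0.0
```

Run:
```python
from h import *
s,M=pose()
p,d,P=wrist()
B=(.56,.69,-.11,.03)
comps(P,d,box=B,zmin=.112,zmax=.14); comps(P,d,box=B,zmin=.08,zmax=.0895,minpx=100); comps(P,d,box=B,zmin=.0905,zmax=.096,minpx=10)
print((M.T@(np.array([.4759,.193,.19])-s["tcp_pos"])/.04).round(3))
```

```text
t 17.27 tcp [ 0.6265 -0.0386  0.1901] yaw x 48.5 yaw y -41.5 z [-2.e-04  0.e+00 -1.e+00] F [-0.1  0.6 -0.7] w 0.05 0.0 q [-0.1   0.45  0.15  1.63 -0.08  1.07 -0.65]
[249. 204.] 694 z 0.1231 top [ 0.6277 -0.0369  0.1208] 657 toprect [array([627.4, -37.4]), array([21.5, 22.1]), np.float64(50.3)] rect [array([627.4, -37.4]), array([21.5, 22.1]), np.float64(50.2)]
[250. 192.] 2024 z 0.0895 top [ 0.6296 -0.0354  0.0869] 2009 toprect [array([627.1, -37.7]), array([56. , 56.5]), np.float64(8.0)] rect [array([627.1, -37.7]), array([56. , 56.5]), np.float64(8.0)]
[249. 191.] 490 z 0.0949 top [ 0.6311 -0.0329  0.093 ] 490 toprect [array([628.9, -35.4]), array([31.6, 37.6]), np.float64(49.2)] rect [array([628.9, -35.4]), array([31.6, 37.6]), np.float64(49.2)]
[ 1.842e+00 -6.656e+00  3.000e-03]
```

The arbor is home and holds by itself (head top 34 mm above the plate). Next, the drift.

>>> arm_command:
  commands: "0.1 -0.4 0 0 0 0; 0.18 -0.65 0 0 0 0; 0.18 -0.65 0 0 0 0; 0.18 -0.65 0 0 0 0; 0.18 -0.65 0 0 0 0; 0.18 -0.65 0 0 0 0; 0.18 -0.65 0 0 0 0; 0.18 -0.65 0 0 0 0; 0.18 -0.65 0 0 0 0; 0.18 -0.65 0 0 0 0; 0.1 -0.4 0 0 0 0; 0 0 0 0 0 0.9; 0 0 0 0 0 0.9; 0 0 0 0 0 0.9; 0 0 0 0 0 0.9; 0 0 0 0 0 0.9; 0 0 0 0 0 0.9; 0 0 0 0 0 0.9; 0 0 0 0 0 0; 0 0 0 0 0 0"
  gripper: 40

```text
time_s: 18.98
tcp_pos: [0.4754, 0.1921, 0.1895]
tool_rot: [0.0, 0.989, 0.149, -0.001]
wrist_force: [-0.0, -0.1, 0.2]
gripper_width: 0.0399
grasp_force: 0.0
```

Run:
```python
from h import *
s,M=pose()
p,d,P=wrist(); np.savez("w4.npz",p=p,d=d,P=P)
B=(.42,.65,.13,.27)
comps(P,d,box=B,zmin=.022,zmax=.05); comps(P,d,box=B,zmin=.003,zmax=.05)
z=P[...,2]; m=(d>0)&(z>.004)&(z<.05)&(P[...,0]>.42)&(P[...,0]<.65)&(P[...,1]>.13)&(P[...,1]<.27)
q=P[m&(z<.02)&(z>.013)][:,:2]; c=q.mean(0); u=np.linalg.svd(q-c)[2][0]; print(c,np.degrees(np.arctan2(u[1],u[0])))
cv2.imwrite("pics/w4.png",cv2.resize(p[:,:,::-1],(800,600)))
```

```text
t 18.98 tcp [0.4754 0.1921 0.1895] yaw x 17.15 yaw y -72.85 z [-1.2e-03 -7.0e-04 -1.0e+00] F [-0.  -0.1  0.2] w 0.0399 0.0 q [-0.55  0.24  0.12  1.92 -0.03  0.98 -1.68]
[248. 183.] 224 z 0.0355 top [0.4747 0.1942 0.0333] 212 toprect [array([474.6, 194.1]), array([23.7, 10.2]), np.float64(16.9)] rect [array([474.6, 194.2]), array([23.7, 10.2]), np.float64(17.1)]
[248. 132.] 1238 z 0.0355 top [0.4747 0.1942 0.0333] 213 toprect [array([474.6, 194.1]), array([23.7, 10.2]), np.float64(16.9)] rect [array([534.2, 212.5]), array([148.5,  10.6]), np.float64(17.1)]
[0.52430751 0.20942539] -163.07883802186174
```

>>> arm_command:
  commands: "-0.005 -0.054 0.2 0 0 0; 0 0 0.6 0 0 0; 0 0 0.7 0 0 0; 0 0 0.7 0 0 0; 0 0 0.7 0 0 0; 0 0 0.6 0 0 0; 0 0 0.4 0 0 0; 0 0 0.2 0 0 0; 0 0 0.2 0 0 0; 0 0 0.1 0 0 0; 0 0 0 0 0 0; 0 0 0 0 0 0; 0 0 0 0 0 0"

```text
time_s: 20.12
tcp_pos: [0.4754, 0.1944, 0.0149]
tool_rot: [-0.0, 0.989, 0.148, 0.001]
wrist_force: [-0.5, -0.1, -0.2]
gripper_width: 0.0402
grasp_force: 0.0
```

```bash
python3 -c "
from h import *
to([.4746,.1941,.013])"
```

```text
t 20.12 tcp [0.4754 0.1944 0.0149] yaw x 17.01 yaw y -72.99 z [ 1.1e-03  6.0e-04 -1.0e+00] F [-0.5 -0.1 -0.2] w 0.0402 0.0 q [-0.52  0.51  0.09  2.03 -0.08  0.6  -1.65]
tool units: [-0.022  0.001  0.048]
```

>>> arm_command:
  commands: "-0.02 0 0.045 0 0 0; 0 0 0 0 0 0; 0 0 0 0 0 0; 0 0 0 0 0 0; 0 0 0 0 0 0; 0 0 0 0 0 0; 0 0 0 0 0 0; 0 0 0 0 0 0; 0 0 0 0 0 0; 0 0 0 0 0 0"
  gripper: 5
  force: 55

```text
time_s: 20.95
tcp_pos: [0.4742, 0.1939, 0.0125]
tool_rot: [-0.0, 0.989, 0.148, 0.0]
wrist_force: [-0.4, -0.4, 6.0]
gripper_width: 0.0117
grasp_force: 55.0
```

```bash
python3 -c "
from h import *
pose(); print(env.sense()['ft_torque'])"
```

```text
t 20.95 tcp [0.4742 0.1939 0.0125] yaw x 17.0 yaw y -73.0 z [ 1.e-04  0.e+00 -1.e+00] F [-0.4 -0.4  6. ] w 0.0117 54.99447762966156 q [-0.52  0.52  0.09  2.03 -0.08  0.6  -1.65]
[-0.05494703  0.36719134  0.05370006]
```

>>> arm_command:
  commands: "0 0 -0.2 0 0 0; 0 0 -0.4 0 0 0; 0 0 -0.6 0 0 0; 0 0 -0.6 0 0 0; 0 0 -0.2 0 0 0; -0.16 0.29 0 0 0 0; -0.32 0.58 0 0 0 0; -0.32 0.58 0 0 0 0; -0.32 0.58 0 0 0 0; -0.32 0.58 0 0 0 0; -0.32 0.58 0 0 0 0; -0.32 0.58 0 0 0 0; -0.32 0.58 0 0 0 0; -0.32 0.58 0 0 0 0; -0.32 0.58 0 0 0 0; -0.16 0.29 0 0 0 0; 0 0 0 0 0 0.87; 0 0 0 0 0 0.87; 0 0 0 0 0 0; 0 0 0 0 0 0"

```text
time_s: 22.62
tcp_pos: [0.4189, -0.0656, 0.0919]
tool_rot: [0.0, 0.997, 0.073, -0.001]
wrist_force: [-0.6, 0.9, -2.4]
gripper_width: 0.0117
grasp_force: 55.0
```

Run:
```python
from h import *
s,M=pose()
p,d,P=wrist(); np.savez("w5.npz",p=p,d=d,P=P)
cv2.imwrite("pics/w5.png",cv2.resize(p[:,:,::-1],(800,600)))
B=(.55,.7,-.12,.06)
comps(P,d,box=B,zmin=.083,zmax=.0895,minpx=60);comps(P,d,box=B,zmin=.004,zmax=.013,minpx=60)
comps(P,d,box=(.42,.62,-.12,.03),zmin=.06,zmax=.12,minpx=60)
```

```text
t 22.62 tcp [ 0.4189 -0.0656  0.0919] yaw x 8.43 yaw y -81.57 z [-1.1e-03 -2.0e-04 -1.0e+00] F [-0.6  0.9 -2.4] w 0.0117 54.9937641620636 q [-0.14  0.25  0.25  2.21 -0.09  0.7  -1.25]
[251.  19.] 114 z 0.0862 top [ 0.5523 -0.0462  0.0841] 114 toprect [array([552.2, -45.6]), array([ 5.4, 11.4]), np.float64(7.7)] rect [array([552.2, -45.6]), array([ 5.4, 11.4]), np.float64(7.7)]
[253.  11.] 2400 z 0.0129 top [ 0.5884 -0.0435  0.008 ] 2040 toprect [array([588.5, -43.3]), array([23.2, 99. ]), np.float64(8.8)] rect [array([588.7, -43.5]), array([ 23.6, 100.4]), np.float64(8.8)]
[249. 149.] 5838 z 0.12 top [ 0.4268 -0.0638  0.1146] 513 toprect [array([426. , -63.5]), array([35.3, 11.8]), np.float64(88.3)] rect [array([488. , -60.7]), array([136.6,  35.7]), np.float64(2.8)]
```

View pics/w5.png

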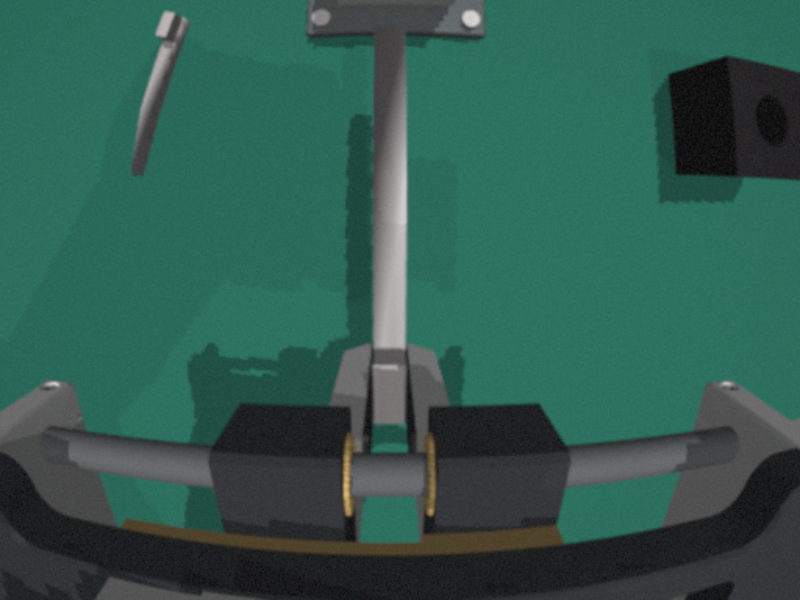

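The drift is gripped straight along px (390,40–420), pointing at the slot. I'll shift 3 mm to -y and lower to slot height.

>>> arm_command:
  commands: "0 0.08 0.2 0 0 0; 0 0 0.4 0 0 0; 0 0 0.4 0 0 0; 0 0 0.2 0 0 0; 0 0 0.11 0 0 0; 0 0 0 0 0 0; 0 0 0 0 0 0; 0 0 0 0 0 0"

```text
time_s: 23.33
tcp_pos: [0.4204, -0.0686, 0.0405]
tool_rot: [0.0, 0.997, 0.073, 0.0]
wrist_force: [-0.7, 0.3, -1.3]
gripper_width: 0.0117
grasp_force: 55.0
```

```bash
cat >> h.py <<'E'
def drift():
    s,M=pose(); c=np.array([.6273,-.038]); a=np.radians(8.4); u=np.array([np.cos(a),np.sin(a)]); n=np.array([-u[1],u[0]])
    t=s["tcp_pos"][:2]+.137*M[:2,0]-c
    print("tip past axis %.1f lateral tip %.2f lug %.2f mm, bottom z %.1f"%(t@u*1e3,t@n*1e3,(s["tcp_pos"][:2]-c)@n*1e3,(s["tcp_pos"][2]-.0125)*1e3),"F along",(s["wrist_force"][:2]@u).round(1),"lat",(s["wrist_force"][:2]@n).round(1),"T",s["ft_torque"].round(2), "pitch mrad",(M[2,0]*1e3).round(1))
E
python3 -c "
from h import *
drift()"
```

```text
t 23.33 tcp [ 0.4204 -0.0686  0.0405] yaw x 8.32 yaw y -81.68 z [ 8.e-04 -1.e-04 -1.e+00] F [-0.7  0.3 -1.3] w 0.0117 54.99334663152695 q [-0.11  0.35  0.23  2.23 -0.15  0.57 -1.2 ]
tip past axis -72.1 lateral tip -0.26 lug -0.06 mm, bottom z 28.0 F along -0.7 lat 0.4 T [ 0.04  0.12 -0.  ] pitch mrad 0.8
```

>>> arm_command:
  commands: "0.2 0 0.025 0 0 0; 0.3 0 0 0 0 0; 0.3 0 0 0 0 0; 0.2 0 0 0 0 0; 0.2 0 0 0 0 0; 0.1 0 0 0 0 0; 0 0 0 0 0 0; 0 0 0 0 0 0; 0 0 0 0 0 0"

```text
time_s: 24.08
tcp_pos: [0.471, -0.0611, 0.0389]
tool_rot: [-0.0, 0.997, 0.072, -0.0]
wrist_force: [0.2, -0.0, -0.4]
gripper_width: 0.0118
grasp_force: 55.0
```

```bash
python3 -c "
from h import *
drift()"
```

```text
t 24.08 tcp [ 0.471  -0.0611  0.0389] yaw x 8.29 yaw y -81.71 z [-5.e-04 -0.e+00 -1.e+00] F [ 0.2 -0.  -0.4] w 0.0118 54.99326527118683 q [-0.12  0.42  0.22  2.12 -0.16  0.62 -1.22]
tip past axis -21.0 lateral tip -0.31 lug -0.05 mm, bottom z 26.4 F along 0.2 lat -0.1 T [ 0.    0.13 -0.03] pitch mrad -0.5
```

>>> arm_command:
  commands: "0.15 0 0.01 0 0 0; 0.15 0 0 0 0 0; 0.15 0 0 0 0 0; 0.1 0 0 0 0 0; 0.05 0 0 0 0 0; 0 0 0 0 0 0; 0 0 0 0 0 0"

```text
time_s: 24.67
tcp_pos: [0.4952, -0.0576, 0.0385]
tool_rot: [0.0, 0.997, 0.072, -0.0]
wrist_force: [-0.4, 0.1, -0.5]
gripper_width: 0.0117
grasp_force: 55.0
```

```bash
python3 -c "
from h import *
drift()"
```

```text
t 24.67 tcp [ 0.4952 -0.0576  0.0385] yaw x 8.3 yaw y -81.7 z [-2.e-04 -1.e-04 -1.e+00] F [-0.4  0.1 -0.5] w 0.0117 54.993548691272736 q [-0.13  0.46  0.22  2.06 -0.16  0.64 -1.23]
tip past axis 3.4 lateral tip -0.35 lug -0.11 mm, bottom z 26.0 F along -0.4 lat 0.1 T [0.06 0.06 0.02] pitch mrad -0.2
```

>>> arm_command:
  commands: "0.025 0 0 0 0 0; 0.025 0 0 0 0 0; 0.025 0 0 0 0 0; 0.025 0 0 0 0 0; 0.025 0 0 0 0 0; 0.025 0 0 0 0 0; 0.025 0 0 0 0 0; 0.025 0 0 0 0 0; 0.025 0 0 0 0 0; 0.025 0 0 0 0 0; 0.025 0 0 0 0 0; 0.025 0 0 0 0 0; 0 0 0 0 0 0"

```text
time_s: 25.75
tcp_pos: [0.5063, -0.056, 0.0384]
tool_rot: [-0.0, 0.997, 0.072, -0.001]
wrist_force: [-6.7, -2.0, 4.9]
gripper_width: 0.0116
grasp_force: 55.0
```

```bash
python3 -c "
from h import *
drift()"
```

```text
t 25.75 tcp [ 0.5063 -0.056   0.0384] yaw x 8.28 yaw y -81.72 z [-0.002 -0.    -1.   ] F [-6.7 -2.   4.9] w 0.0116 54.999200999736786 q [-0.13  0.47  0.22  2.03 -0.16  0.65 -1.23]
tip past axis 14.6 lateral tip -0.43 lug -0.15 mm, bottom z 25.9 F along -6.9 lat -1.0 T [-0.2   1.57 -0.03] pitch mrad -2.0
```

>>> arm_command:
  commands: "0.025 0 0 0 0 0; 0.025 0 0 0 0 0; 0.025 0 0 0 0 0; 0.025 0 0 0 0 0; 0.025 0 0 0 0 0; 0.025 0 0 0 0 0; 0.025 0 0 0 0 0; 0.025 0 0 0 0 0; 0.025 0 0 0 0 0; 0.025 0 0 0 0 0"

```text
time_s: 26.58
tcp_pos: [0.5146, -0.0548, 0.038]
tool_rot: [-0.0, 0.997, 0.072, -0.002]
wrist_force: [-16.1, -2.5, 9.5]
gripper_width: 0.0113
grasp_force: 55.0
```

```bash
python3 -c "
from h import *
drift()"
```

```text
t 26.58 tcp [ 0.5146 -0.0548  0.038 ] yaw x 8.26 yaw y -81.74 z [-0.0049 -0.     -1.    ] F [-16.1  -2.5   9.5] w 0.0113 54.999556839466095 q [-0.13  0.49  0.22  2.01 -0.16  0.67 -1.24]
tip past axis 23.0 lateral tip -0.52 lug -0.19 mm, bottom z 25.5 F along -16.3 lat -0.1 T [-0.43  3.5  -0.01] pitch mrad -4.9
```

>>> arm_command:
  commands: "0.025 0 -0.004 0 0 0; 0.025 0 -0.004 0 0 0; 0.025 0 -0.004 0 0 0; 0.025 0 0 0 0 0; 0.025 0 0 0 0 0; 0.025 0 0 0 0 0; 0.025 0 0 0 0 0; 0.025 0 0 0 0 0"

```text
time_s: 27.25
tcp_pos: [0.5234, -0.0534, 0.0384]
tool_rot: [-0.0, 0.997, 0.072, -0.002]
wrist_force: [-6.8, -1.4, -3.5]
gripper_width: 0.0115
grasp_force: 55.0
```

```bash
python3 -c "
from h import *
drift()"
```

```text
t 27.25 tcp [ 0.5234 -0.0534  0.0384] yaw x 8.29 yaw y -81.71 z [-0.0032 -0.     -1.    ] F [-6.8 -1.4 -3.5] w 0.0115 54.99957740306854 q [-0.13  0.5   0.22  1.99 -0.16  0.67 -1.24]
tip past axis 32.0 lateral tip -0.31 lug -0.04 mm, bottom z 25.9 F along -6.9 lat -0.4 T [-0.23  1.66 -0.04] pitch mrad -3.2
```

>>> arm_command:
  commands: "0.025 0 0.003 0 0 0; 0.025 0 0 0 0 0; 0.025 0 0 0 0 0; 0.025 0 0 0 0 0; 0.025 0 0 0 0 0; 0.025 0 0 0 0 0; 0.025 0 0 0 0 0; 0.025 0 0 0 0 0; 0.025 0 0 0 0 0; 0.025 0 0 0 0 0; 0.025 0 0 0 0 0; 0.025 0 0 0 0 0"

```text
time_s: 28.25
tcp_pos: [0.5371, -0.0515, 0.039]
tool_rot: [0.0, 0.997, 0.072, 0.0]
wrist_force: [-0.8, 0.4, -4.4]
gripper_width: 0.0118
grasp_force: 55.0
```

```bash
python3 -c "
from h import *
drift()"
```

```text
t 28.25 tcp [ 0.5371 -0.0515  0.039 ] yaw x 8.3 yaw y -81.7 z [ 2.e-04 -0.e+00 -1.e+00] F [-0.8  0.4 -4.4] w 0.0118 54.99986261129379 q [-0.13  0.51  0.21  1.96 -0.17  0.69 -1.24]
tip past axis 45.8 lateral tip -0.41 lug -0.17 mm, bottom z 26.5 F along -0.8 lat 0.5 T [-0.03  0.64 -0.04] pitch mrad 0.2
```

>>> arm_command:
  commands: "0.025 0 0.002 0 0 0; 0.025 0 0.002 0 0 0; 0.025 0 0.002 0 0 0; 0.025 0 0.002 0 0 0; 0.025 0 0 0 0 0; 0.025 0 0 0 0 0; 0.025 0 0 0 0 0; 0.025 0 0 0 0 0; 0.025 0 0 0 0 0; 0.025 0 0 0 0 0; 0.025 0 0 0 0 0; 0.025 0 0 0 0 0; 0.025 0 0 0 0 0; 0.025 0 0 0 0 0; 0.025 0 0 0 0 0; 0 0 0 0 0 0; 0 0 0 0 0 0"

```text
time_s: 29.67
tcp_pos: [0.5518, -0.0493, 0.0386]
tool_rot: [0.0, 0.997, 0.072, 0.0]
wrist_force: [0.8, 0.3, -2.6]
gripper_width: 0.0116
grasp_force: 55.0
```

Run:
```python
from h import *
drift()
p,d,P=wrist(); np.savez("w6.npz",p=p,d=d,P=P)
cv2.imwrite("pics/w6.png",cv2.resize(p[:,:,::-1],(800,600)))
B=(.57,.7,-.11,.05)
comps(P,d,box=B,zmin=.112,zmax=.14); comps(P,d,box=B,zmin=.08,zmax=.0895,minpx=100)
p,d=read_camera("side"); P=cloud("side",d); q=P[(P[...,0]>.6)&(P[...,0]<.66)&(P[...,1]>-.08)&(P[...,1]<-.01)&(P[...,2]>.1)&(P[...,2]<.16)]
print(len(q),np.sort(q[:,2])[-20:].round(4))
cv2.imwrite("pics/s6.png",cv2.resize(p[180:280,220:330,::-1],(660,600),interpolation=cv2.INTER_CUBIC))
```

```text
t 29.67 tcp [ 0.5518 -0.0493  0.0386] yaw x 8.3 yaw y -81.7 z [ 2.e-04 -0.e+00 -1.e+00] F [ 0.8  0.3 -2.6] w 0.0116 54.999912679195404 q [-0.14  0.53  0.21  1.93 -0.17  0.7  -1.25]
tip past axis 60.7 lateral tip -0.38 lug -0.14 mm, bottom z 26.1 F along 0.8 lat 0.2 T [0.05 0.18 0.05] pitch mrad 0.2
[250. 126.] 6617 z 0.1335 top [ 0.6222 -0.0387  0.1304] 6617 toprect [array([622. , -38.7]), array([22.2, 22.3]), np.float64(49.5)] rect [array([622. , -38.7]), array([22.2, 22.3]), np.float64(49.5)]
[ 34. 254.] 491 z 0.14 top [0.5734 0.0293 0.137 ] 280 toprect [array([573. ,  30.9]), array([9.2, 5.8]), np.float64(88.3)] rect [array([572.8,  30.8]), array([5.9, 9.4]), np.float64(2.6)]
[190. 266.] 1002 z 0.14 top [ 0.5823 -0.0273  0.1371] 820 toprect [array([581.8, -29.5]), array([27.6,  7.1]), np.float64(81.9)] rect [array([581.8, -29.5]), array([27.6,  7.1]), np.float64(81.9)]
[310. 266.] 985 z 0.14 top [ 0.5874 -0.0608  0.1371] 803 toprect [array([587.2, -60.6]), array([ 6.3, 22.9]), np.float64(22.1)] rect [array([587.2, -60.7]), array([ 6.3, 23.1]), np.float64(22.0)]
[249. 105.] 9325 z 0.0893 top [ 0.6301 -0.0373  0.0872] 9325 toprect [array([627.4, -37.7]), array([56.4, 56.5]), np.float64(8.4)] rect [array([627.4, -37.7]), array([56.4, 56.5]), np.float64(8.4)]
211 [0.1309 0.1309 0.1309 0.1313 0.1315 0.1315 0.1316 0.1316 0.1317 0.1317
 0.1319 0.1322 0.1324 0.1325 0.1326 0.1327 0.133  0.1331 0.1337 0.1344]
```

View pics/s6.png

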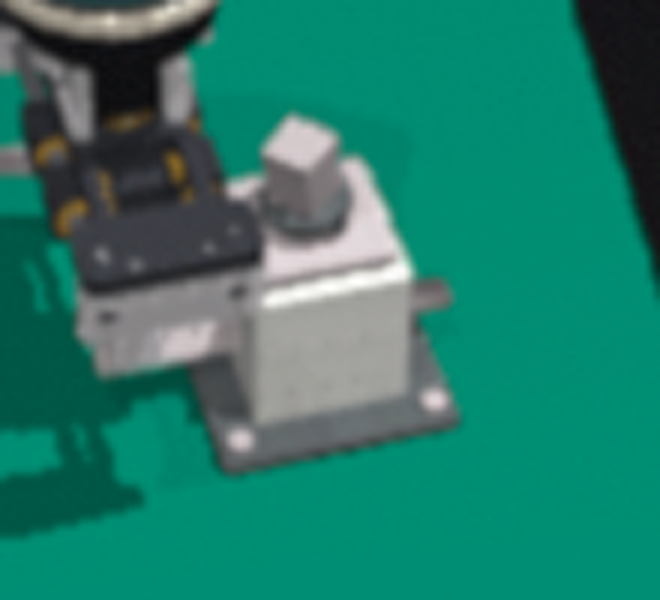

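The drift is through, with its tip showing at px (435,293), and the arbor is lifted. The arbor seems to lean towards the robot, so I'll measure the tilt.

```bash
cat >> h.py <<'E'
def tilt(P):
    for lo,hi,nm in((.1265,.138,"head top"),):
        c=np.array([.625,-.038]); q=P[(P[...,2]>lo)&(P[...,2]<hi)&(np.hypot(P[...,0]-c[0],P[...,1]-c[1])<.022)]
        for _ in range(4):
            A=np.c_[q[:,:2]-c,np.ones(len(q))]; k=np.linalg.lstsq(A,q[:,2],rcond=None)[0]; r=q[:,2]-A@k; q=q[abs(r)<max(.001,1.5*r.std())]
        print(nm,len(q),"normal deg x,y",np.degrees(-k[:2]).round(2),"c",q.mean(0).round(4),"rms",r.std().round(5))
    a=np.radians(8.4); u=np.array([np.cos(a),np.sin(a)])
    m=(P[...,2]>.086)&(P[...,2]<.14)&(np.hypot(P[...,0]-.6273,P[...,1]+.038)<.027); q=P[m]
    fl=q[(q[:,2]>.0915)&(q[:,2]<.108)]; print("flange pts",len(fl),fl.min(0).round(4),fl.max(0).round(4)); 
    for lo in range(92,136,4):
        w=q[(q[:,2]*1e3>=lo)&(q[:,2]*1e3<lo+4)]
        if len(w): print(lo,len(w),"along",((w[:,:2]-[.6273,-.038])@u*1e3).min().round(1),((w[:,:2]-[.6273,-.038])@u*1e3).max().round(1))
E
python3 - <<'E'
from h import *
tilt(np.load("w6.npz")["P"])
E
```

```text
head top 5843 normal deg x,y [-4.86 -0.98] c [ 0.6222 -0.0387  0.1304] rms 0.00048
flange pts 2043 [ 0.6069 -0.057   0.0998] [ 0.6433 -0.0196  0.1056]
96 2 along -19.6 -18.4
100 1614 along -19.9 16.0
104 427 along -1.3 15.3
124 15 along -20.2 -10.4
128 6427 along -20.4 9.7
132 175 along -8.7 9.0
```

The arbor leans 5° towards the robot because the wedge dragged the tang forward. I'll back the drift off a few mm to drag it upright, staying well within the loose range.

>>> arm_command:
  commands: "-0.02 0 0 0 0 0; -0.02 0 0 0 0 0; -0.02 0 0 0 0 0; -0.02 0 0 0 0 0; 0 0 0 0 0 0; 0 0 0 0 0 0"

```text
time_s: 30.27
tcp_pos: [0.5484, -0.0498, 0.0386]
tool_rot: [0.0, 0.997, 0.072, -0.0]
wrist_force: [-1.5, -0.0, -1.7]
gripper_width: 0.0116
grasp_force: 55.0
```

Run:
```python
from h import *
drift(); p,d,P=wrist(); tilt(P)
```

```text
t 30.27 tcp [ 0.5484 -0.0498  0.0386] yaw x 8.3 yaw y -81.7 z [-2.e-04 -0.e+00 -1.e+00] F [-1.5 -0.  -1.7] w 0.0116 54.999946653842926 q [-0.14  0.53  0.21  1.93 -0.17  0.7  -1.25]
tip past axis 57.2 lateral tip -0.42 lug -0.17 mm, bottom z 26.1 F along -1.5 lat 0.2 T [0.06 0.3  0.03] pitch mrad -0.2
head top 5727 normal deg x,y [-4.37 -0.77] c [ 0.6227 -0.0387  0.1298] rms 0.00049
flange pts 1866 [ 0.6063 -0.0565  0.0986] [ 0.6437 -0.0198  0.1047]
96 40 along -20.5 -11.8
100 1753 along -20.7 16.5
104 73 along 5.1 15.4
124 69 along -19.7 5.0
128 6486 along -19.3 10.4
132 23 along -2.2 7.5
```

>>> arm_command:
  commands: "0.025 0 0 0 0 0; 0.025 0 0 0 0 0; 0.025 0 0 0 0 0; 0.025 0 0 0 0 0; 0.025 0 0 0 0 0; 0.025 0 0 0 0 0; 0.025 0 0 0 0 0; 0.025 0 0 0 0 0; 0.025 0 0 0 0 0; 0.025 0 0 0 0 0; 0.025 0 0 0 0 0; 0 0 0 0 0 0; 0 0 0 0 0 0"

```text
time_s: 31.4
tcp_pos: [0.5595, -0.0482, 0.0386]
tool_rot: [0.0, 0.997, 0.072, 0.0]
wrist_force: [0.1, 1.0, -2.7]
gripper_width: 0.0116
grasp_force: 55.0
```

Run:
```python
from h import *
drift(); p,d,P=wrist(); tilt(P)
```

```text
t 31.4 tcp [ 0.5595 -0.0482  0.0386] yaw x 8.3 yaw y -81.7 z [ 1.e-04 -0.e+00 -1.e+00] F [ 0.1  1.  -2.7] w 0.0116 54.99992877244949 q [-0.14  0.54  0.21  1.91 -0.17  0.71 -1.25]
tip past axis 68.4 lateral tip -0.40 lug -0.17 mm, bottom z 26.1 F along 0.3 lat 1.0 T [ 0.03  0.13 -0.04] pitch mrad 0.1
head top 5747 normal deg x,y [-4.6  -1.89] c [ 0.6222 -0.0398  0.1307] rms 0.00048
flange pts 2411 [ 0.6083 -0.0574  0.1004] [ 0.6433 -0.0201  0.1077]
100 1518 along -17.6 15.6
104 893 along -4.9 15.5
108 34 along -1.9 11.3
112 41 along -2.1 11.0
116 43 along -2.3 10.3
120 47 along -2.8 10.2
124 60 along -17.1 9.9
128 6078 along -20.6 9.4
132 394 along -13.1 9.0
```

>>> arm_command:
  commands: "-0.02 0 0 0 0 0; -0.02 0 0 0 0 0; -0.02 0 0 0 0 0; -0.02 0 0 0 0 0; -0.02 0 0 0 0 0; 0 0 0 0 0 0; 0 0 0 0 0 0"

```text
time_s: 32.03
tcp_pos: [0.5553, -0.0488, 0.0386]
tool_rot: [0.0, 0.997, 0.072, -0.0]
wrist_force: [-0.2, 0.0, -3.2]
gripper_width: 0.0115
grasp_force: 55.0
```

Run:
```python
from h import *
drift(); p,d,P=wrist(); tilt(P)
```

```text
t 32.03 tcp [ 0.5553 -0.0488  0.0386] yaw x 8.3 yaw y -81.7 z [-1.e-04 -1.e-04 -1.e+00] F [-0.2  0.  -3.2] w 0.0115 54.99990105628967 q [-0.14  0.54  0.21  1.92 -0.17  0.71 -1.25]
tip past axis 64.2 lateral tip -0.41 lug -0.18 mm, bottom z 26.1 F along -0.2 lat 0.1 T [ 0.05  0.14 -0.02] pitch mrad -0.1
head top 5752 normal deg x,y [-3.31 -5.3 ] c [ 0.6235 -0.0436  0.1306] rms 0.00048
flange pts 2298 [ 0.6064 -0.0591  0.1003] [ 0.644  -0.0224  0.108 ]
100 1339 along -21.1 15.9
104 959 along -17.1 15.6
108 41 along -0.9 11.4
112 41 along -1.8 11.0
116 57 along -1.4 10.8
120 60 along -1.9 10.5
124 82 along -20.0 10.2
128 6135 along -19.5 10.3
132 401 along -9.5 9.6
```

The lean changes direction as the wedge drags the rounded tang. It leans towards -y and -x now, so I'll move the drift slightly to -y and -x to drag the tang under the head.

>>> arm_command:
  commands: "-0.01 0.012 0 0 0 0; -0.01 0.012 0 0 0 0; -0.01 0.012 0 0 0 0; -0.01 0.012 0 0 0 0; 0 0 0 0 0 0; 0 0 0 0 0 0"

```text
time_s: 32.58
tcp_pos: [0.5541, -0.051, 0.0386]
tool_rot: [0.0, 0.997, 0.072, -0.0]
wrist_force: [0.4, -0.6, -2.8]
gripper_width: 0.0118
grasp_force: 55.0
```

Run:
```python
from h import *
drift(); p,d,P=wrist(); tilt(P)
```

```text
t 32.58 tcp [ 0.5541 -0.051   0.0386] yaw x 8.3 yaw y -81.7 z [-1.e-04 -1.e-04 -1.e+00] F [ 0.4 -0.6 -2.8] w 0.0118 54.999941289424896 q [-0.13  0.54  0.21  1.92 -0.17  0.7  -1.25]
tip past axis 62.6 lateral tip -2.41 lug -2.17 mm, bottom z 26.1 F along 0.3 lat -0.6 T [0.05 0.22 0.01] pitch mrad -0.1
head top 5863 normal deg x,y [-3.27 -4.78] c [ 0.6235 -0.0432  0.1306] rms 0.00048
flange pts 2203 [ 0.6063 -0.059   0.1003] [ 0.6441 -0.0223  0.1077]
100 1335 along -20.9 16.1
104 868 along -13.6 15.7
108 15 along -0.4 10.6
112 14 along -1.1 10.9
116 18 along -0.5 10.6
120 19 along -1.1 9.9
124 31 along -17.3 10.4
128 6216 along -19.5 10.2
132 400 along -10.3 10.0
```

Dragging hardly moves it. The arbor just leans in the play left by the 10 mm lift, so I'll lower the lift a little and centre the drift.

>>> arm_command:
  commands: "-0.03 -0.01 0 0 0 0; -0.03 -0.01 0 0 0 0; -0.03 -0.01 0 0 0 0; -0.03 -0.01 0 0 0 0; -0.03 -0.01 0 0 0 0; -0.03 0 0 0 0 0; -0.03 0 0 0 0 0; 0 0 0 0 0 0; 0 0 0 0 0 0"

```text
time_s: 33.38
tcp_pos: [0.5454, -0.0502, 0.0386]
tool_rot: [0.0, 0.997, 0.072, -0.0]
wrist_force: [-1.7, 0.3, -1.1]
gripper_width: 0.0115
grasp_force: 55.0
```

Run:
```python
from h import *
drift(); p,d,P=wrist(); tilt(P)
```

```text
t 33.38 tcp [ 0.5454 -0.0502  0.0386] yaw x 8.3 yaw y -81.7 z [-3.e-04 -0.e+00 -1.e+00] F [-1.7  0.3 -1.1] w 0.0115 54.99993950128555 q [-0.14  0.52  0.21  1.94 -0.17  0.69 -1.25]
tip past axis 54.2 lateral tip -0.35 lug -0.10 mm, bottom z 26.1 F along -1.7 lat 0.5 T [ 0.    0.25 -0.04] pitch mrad -0.3
head top 5621 normal deg x,y [-2.85 -3.19] c [ 0.6241 -0.0414  0.1293] rms 0.00049
flange pts 1937 [ 0.607  -0.058   0.0982] [ 0.6438 -0.0211  0.1046]
96 161 along -20.2 13.2
100 1766 along -20.4 16.7
104 10 along 5.0 15.0
124 362 along -18.5 10.0
128 6089 along -18.4 11.3
132 1 along 2.3 2.3
```

The arbor now stands 8.5 mm up, loose, with about 4° of lean. That is a fair compromise, so I'll let go of the drift and retreat upward and back.

>>> arm_command:
  commands: "0 0 0 0 0 0; 0 0 0 0 0 0; 0 0 0 0 0 0; 0 0 0 0 0 0; 0 0 0 0 0 0; 0 0 -0.1 0 0 0; 0 0 -0.3 0 0 0; 0 0 -0.4 0 0 0; -0.2 0 -0.5 0 0 0; -0.3 0 -0.5 0 0 0; -0.5 0 -0.5 0 0 0; -0.5 0 -0.5 0 0 0; -0.2 0 -0.2 0 0 0; 0 0 0 0 0 0; 0 0 0 0 0 0; 0 0 0 0 0 0"
  gripper: 30

```text
time_s: 34.77
tcp_pos: [0.4787, -0.0598, 0.1585]
tool_rot: [0.0, 0.997, 0.073, 0.0]
wrist_force: [0.3, 0.5, -0.0]
gripper_width: 0.0302
grasp_force: 0.0
```

Run:
```python
from h import *
pose(); p,d,P=wrist(); tilt(P)
comps(P,d,box=(.47,.6,-.1,.02),zmin=.03,zmax=.07)
q=P[(P[...,2]>.05)&(P[...,2]<.066)&(P[...,0]>.5)&(P[...,0]<.58)&(abs(P[...,1]+.05)<.03)]
f=lambda a:[np.round(v,1) for v in cv2.minAreaRect((a[:,:2]*1000).astype(np.float32))]
print("lug",f(q),q[:,2].mean())
p,d=read_camera("side"); cv2.imwrite("pics/s7.png",cv2.resize(p[180:280,220:330,::-1],(660,600),interpolation=cv2.INTER_CUBIC))
```

```text
t 34.77 tcp [ 0.4787 -0.0598  0.1585] yaw x 8.32 yaw y -81.68 z [ 1.e-04 -0.e+00 -1.e+00] F [ 0.3  0.5 -0. ] w 0.0302 0.0 q [-0.17  0.23  0.27  2.02 -0.08  0.89 -1.29]
head top 746 normal deg x,y [-2.68 -3.12] c [ 0.6233 -0.0413  0.1292] rms 0.00052
flange pts 682 [ 0.6067 -0.0582  0.094 ] [ 0.6414 -0.0208  0.108 ]
92 4 along -20.6 -18.6
96 158 along -21.0 0.4
100 476 along -20.4 15.2
104 44 along -17.5 10.7
108 44 along -17.6 -2.2
112 38 along -17.8 -2.5
116 52 along -17.9 -2.5
120 50 along -18.3 -3.2
124 133 along -18.6 5.3
128 830 along -18.4 7.3
[249.  95.] 1257 z 0.07 top [ 0.5948 -0.0396  0.0649] 116 toprect [array([582.2, -34.3]), array([50.5, 62. ]), np.float64(65.3)] rect [array([565.1, -46.9]), array([64.3, 63.1]), np.float64(9.6)]
lug [array([544.1, -49.1]), array([21.9, 11.8]), np.float64(8.4)] 0.05917279585753087
```

View pics/s7.png

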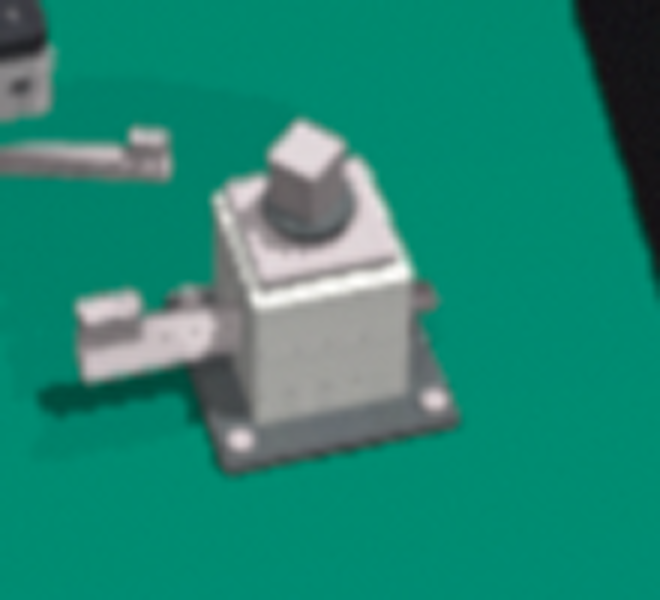

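The drift rests in the slot (lug at px (110,310), tip at (425,295)). The arbor stands on it, lifted about 8.5 mm, at rest, and the gripper is clear. Handing in.

```bash
python3 -c "
from h import *
print(order.job_done())"
```

```text
the job is handed in; nothing more can be done
None
```

The job is handed in: I seated the arbor home with a twist at about 15 N, it held by itself, and the drift then lifted it about 8.5 mm; it now stands loose on the drift in the slot, leaning about 4°, with the gripper clear; the judge's result was not shown.

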